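Punch the hanging hole in a seed packet

TASK

Slide the seed packet along the plywood board, without lifting it, into the bench punch until its leading edge is home against the back stop. Then take the mallet by its handle and knock the sprung punch right down with a brisk blow of the mallet head (never by hand) and let it spring back up, and finally stand the mallet upright on its head on the cork mat, midway between the jar and the pot. Leave the packet home in the punch, and leave everything else on the bench where it is.

Things in the scene. Friction and masses are not known exactly. Their poses are not given: they have to be found in the camera images.
- press: Bench punch, fixed: plywood base board 12 mm thick (x -265 to +85 mm, y +-83 mm) with a green C-shaped frame at its rear; mouth facing its own -x (roughly toward the robot; place and heading vary). Origin: on the board's top (12 mm above the bench), middle of the back stop's front face; +x runs inward, z up. Stop 22 mm high, 112 mm wide; column behind it.
- mouth (a point): Middle of the punch's mouth on the board, 75 mm in front of the back stop. Two dark steel cheeks 16 mm high, 88 mm apart (y = +-44 mm, outside +-54 mm) run from the stop to 45 mm in front of it, then flare out to y = +-66 mm here at the mouth (outer edges +-71 mm). They guide in a roughly square packet up to about 15 mm off; a crooked one can catch on a flare and ride up.
- frame_front (a point): Front end of the frame's overhanging arm, 46 mm in front of the back stop, 88 mm above the board. Arm and sleeve are 40 mm wide, underside 68 mm, top 108 mm above the board, and run back over the stop to x = +52 mm. Only the punch stands higher than the arm.
- punch (a joint): Sprung punch sliding vertically in the arm, 26 mm in front of the back stop: 0 = up, grows as it goes down, hard stop at 0.025 m (fully down). Return spring 2 N at the top, 8 N fully down; it rises by itself. A blow is felt only if the punch moves down faster than 0.05 m/s in mid-stroke (0.005 to 0.018 m): move the mallet at 0.1 m/s or more; a slow press does not count.
- punch_top (a point): Centre of the punch's flat steel striking head, 42 mm across, 10 mm thick; 143 mm above the board (155 above the bench) when up, 25 mm lower when fully down. The point moves with the punch.
- seed_packet: The only seed packet: flat paper packet, 118 mm (own x) by 82 mm (own y) by 11 mm thick in the middle, thinner toward its edges (push low), 60 g nominal, lying on the board in front of the punch with its own +x roughly toward it. Origin: centre of its underside. Home in the punch its origin is 59 mm in front of the back stop, on the punch's axis.
- mallet: Wooden mallet, 0.2 kg nominal, standing on one striking face: head is an upright cylinder 50 mm across and 80 mm high; the handle runs level from the head to the mallet's own -x. Origin: centre of the lower striking face; z up along the head's axis. Stand it down again on this same face.
- mallet_grip (a point): Good grip point on the mallet's handle, 65 mm from the head's axis and 40 mm above the lower face. The handle is a straight bar 18 mm wide and 22 mm high (29 to 51 mm above the lower face) from the head's surface to 170 mm from the axis.
- mat: Cork mat, fixed to the bench, 110 mm (own x) by 270 mm (own y), 8 mm thick. Origin: centre of its underside. Lies to the left or to the right of the punch, the mallet starts on the other side. The jar and the pot stand on it near its two ends.
- feed_jar: Brown jar with black lid, 64 mm across, 94 mm high, standing near one end of the mat about 96 mm from its middle. Origin: centre of its underside.
- small_pot: Black square plant pot, 65 mm wide at the top (82 mm corner to corner), 65 mm high, standing near the other end of the mat about 96 mm from its middle. Origin: centre of its underside.
- tape_measure: Bystander: yellow pocket tape, 68x76x31 mm, left of the punch.
- hinged_tin: Bystander: flat red tin, 69x103x28 mm, at the right rear.
- tape_roll: Bystander: roll of blue tape, 66 mm across, 18 mm high, at the front left.
- scoop: Bystander: white scoop, 62x136x42 mm, right of the punch.
Not all that is in view belongs to the job. Leave any blue look-alike of the seed_packet alone.

How it is judged (in metres and radians):
On the way, in this order (a step that is already met when the one before it is completed fails the run):
1. the packet lies home against the back stop (x of seed_packet in the frame of press above -0.065 m and y of seed_packet in the frame of press between -0.006 and 0.006 m and angle between the x axis of seed_packet and the x axis of press, either way round below 0.12 rad and linear speed of seed_packet below 0.02 m/s), for 0.2 s.
2. the mallet head strikes the punch: it is moving down faster than 0.05 m/s in mid-stroke, packet home (x of seed_packet in the frame of press above -0.065 m and y of seed_packet in the frame of press between -0.006 and 0.006 m and angle between the x axis of seed_packet and the x axis of press, either way round below 0.12 rad and value of joint punch between 0.005 and 0.018 m and velocity of joint punch above 0.05 m/s and contact force between mallet and press above 0.2 N).
3. the blow drives the punch right down (past 21 of its 25 mm) (x of seed_packet in the frame of press above -0.065 m and y of seed_packet in the frame of press between -0.006 and 0.006 m and angle between the x axis of seed_packet and the x axis of press, either way round below 0.12 rad and value of joint punch above 0.021 m and contact force between mallet and press above 0.5 N).
At the end, for the whole second after the job is handed in: Packet home (edge within 6 mm of the stop, centred within 6 mm, square within 0.12 rad), punch back up (within 3 mm), mallet at rest upright (tilt under 0.1 rad) on the mat, head axis within 25 mm of the mat's middle along the mat (midway between jar and pot) and 35 mm across it (all of step 1 and value of joint punch below 0.003 m and angle between mallet's own z axis and vertical below 0.1 rad and z of mallet in the frame of mat between 0.005 and 0.015 m and x of mallet in the frame of mat between -0.035 and 0.035 m and y of mallet in the frame of mat between -0.025 and 0.025 m and linear speed of mallet below 0.02 m/s); the robot touches nothing.
It fails at once if the packet is lifted off the board (by over 12 mm) or tipped (z of seed_packet in the frame of press above 0.012 m or angle between seed_packet's own z axis and vertical above 0.3 rad).
It fails at once if the punch is pushed down by the hand instead of the mallet (value of joint punch above 0.005 m and contact force between any of the fingers, the arm and press above 1 N).
It fails at once if the jar or the pot is moved more than 12 mm (distance of any of feed_jar, small_pot from where it was at the start of the episode above 0.012 m).
It fails at once if a bystander is moved more than 20 mm (distance of any of tape_measure, hinged_tin, tape_roll, scoop from where it was at the start of the episode above 0.02 m).
It also fails if it takes over 72 s, if anything falls off the work surface, if the arm or the gripper's body presses on something with over 40 N, if the wrist force passes 120 N, or if a joint passes its speed limit or range.

ROBOT

A 6-joint arm with a two-finger parallel gripper is mounted at the origin on a cart in front of the work surface, level with it; the furniture and walls round the work are solid. World frame = base frame: x ahead of the robot, y to its left, z up, the work surface at z = 0. Lengths are in m, angles in degrees, forces in N, time in s.
With the tool pointing down it reaches from about 0.25 to 0.775 m from the base axis. Payload 4 kg.
Tool frame: the origin (TCP) lies between the finger pads; the fingertips stand tips_ahead ahead of it and the grasp point (between the pads) lies 2 mm behind it (tips_ahead is the distance from the TCP to the fingertips, in m); z points along the fingers, y is the line along which they close (so a half turn about z gives the same grasp; the last joint's range is limited). The gripper opens to 94 mm and grips with 3 to 60 N. Pads are 16 mm wide; open, the fingers measure 119 mm over their backs; the gripper's body (75 mm by 177 mm) begins 78 mm behind the grasp point.
Start: joints at [-72.428, 4.996, 78.535, -0, 96.463, -5.907], TCP at [0.219, -0.504, 0.223] pointing down, gripper open.
Joint ranges: [-177.83, 177.83], [-43.37, 116.18], [15.69, 146.23], [-61.86, 241.86], [9.47, 152.12], [-147.06, 147.06]. Speed limits (degrees/s): [159.86, 159.86, 180, 180, 180, 180].

INTERFACE

Orientations are given as [roll, pitch, yaw] about the fixed x, y, z axes, in that order (R = Rz(yaw) Ry(pitch) Rx(roll)).
In Python, from bench import sense, capture, camera_info, job_done, masks_of, tips_ahead gives the robot as it stands. The module is installed in compiled form; this text tells all that it offers.
- The arm moves only by the tool carry_out, never from a script. Its arguments are lists of equal length, an entry for each row: "translation": the shift along the tool's x, y, z in mm, a list of three; "turn": the turn, a rotation vector about the tool's x, y, z in degrees, a list of three; "claw": the finger opening in mm, from 0 to 94. In form: {"translation": [[tx, ty, tz], ...], "turn": [[rx, ry, rz], ...], "claw": [claw, ...]}. A call has 1 to 20 rows; each row shifts and turns the commanded pose from where the row before left it, along the tool's axes as they then stand; what a row does not reach is not made up. A row lasts 1/8 s, in which the tool goes at most 62.5 mm and 10.7 degrees, less where a joint would pass 70% of its speed; a pose out of reach is approached as far as the arm can. A call with a gripper value outside its range is refused whole. The fingers move at their own pace and stop on an object; "grip_force" is the grip in N (left out, the last holds). Time passes only in rows, so rows that do not move let the fingers close. It gives the time, the measured TCP pose, the force, the opening and the grip force at its end, in the units of the state.
- sense(): the state, without advancing time (a new reading comes with each control period).
- capture(name): name is "scene" or "top" or "wrist"; returns (picture, depth): 480x640x3 uint8, red, green, blue; 480x640 float32, m along the optical axis (not along the pixel's ray), 0 where there is no reading.
- camera_info(name): a dict with "fx", "fy", "cx", "cy" (pixels), "dist_coeffs" ([k1, k2, p1, p2, k3] as OpenCV has them; the pictures are not rectified), "R" (3x3) and "t" (3): a world point X has camera coordinates R X + t. Camera axes: x right, y down, z forward; pixel columns grow to the right and rows downward; lengths in m; the calibration is good to about 2 mm. A picture is of the moment at which its call begins: read the wrist's pose just before it. camera_info takes no time and is no camera call; for the wrist camera it gives the pose at the moment of the call.
- job_done(): hands the job in; it is judged then, once.
Trained networks look in the newest picture that a camera, given by its name, has taken for a name from the list of things; names that differ only in an ending like _2 or _b are one class to them, and where a whole thing is asked for, a point or a joint stands for the part that bears it (a point fixed in the world has none). Each returns a list of dicts, best first, with "conf" (0 to 1); they miss things now and then, are a little off and sometimes report something else, mostly with a low value. They report only what shows in the picture. A call takes as long as a camera call. They do not tell look-alikes from the thing itself.
- masks_of(label, camera): "region" (480x640 bool, what is visible of it) and "rect" ([left, top, width, height] in pixels, round what is visible of it).
The state is a dict: "clock": time; "qpos": joint angles; "qd": joint speeds; "tau": joint torques, N m; "tool_pos": TCP position; "tool_rot": TCP orientation; "ft_force": force on the tool from outside, world axes, zero at the start; "ft_torque": the same for the moment, N m; "width": finger opening in m; "finger_force": force on a finger pad.
Only numpy, scipy, OpenCV 4.12 (cv2) and the standard library are available. Lean on these libraries where they do the work, as an engineer would, in place of code of your own. Each camera call takes 0.05 s, during which the arm holds its last target. There are 200 camera calls.

## Working session

There is one attempt and no reset: what is moved stays moved. The work goes in short steps, Python scripts to look and compute and a tool call to move; the robot and the scene stay as the last step left them, time stands still between calls to the robot, and variables do not carry over. Pictures are saved under pics/ and viewed, at most 10 in all, crops included, and the job is handed in when it is done.

Besides the shell and the picture viewer there is one more tool, called after "Call:" in YAML: its name, and indented under it one key for each argument. carry_out: Moves the arm, as the interface text tells. Its arguments: {"type":"object","properties":{"translation":{"type":"array","items":{"type":"array","items":{"type":"number"}}},"turn":{"type":"array","items":{"type":"array","items":{"type":"number"}}},"claw":{"type":"array","items":{"type":"number"}},"grip_force":{"type":"number"}},"required":["translation","turn","claw"]}

```bash
mkdir -p pics; cat > h.py <<'E'
import numpy as np, cv2
from bench import *
def pts(cam,mask,depth,info=None):
    i=info or camera_info(cam)
    K=np.array([[i['fx'],0,i['cx']],[0,i['fy'],i['cy']],[0,0,1]])
    v,u=np.nonzero(mask&(depth>0))
    if len(u)==0: return np.zeros((0,3))
    n=cv2.undistortPoints(np.c_[u,v].astype(np.float32)[:,None],K,np.array(i['dist_coeffs']))[:,0]
    z=depth[v,u]
    c=np.c_[n*z[:,None],z]
    return (c-np.array(i['t']))@np.array(i['R'])
E
python3 - <<'E'
from h import *
print(sense()['clock'],tips_ahead,sense()['tool_rot'])
for c in ['top','scene']:
    im,d=capture(c); cv2.imwrite(f'pics/{c}0.png',im[:,:,::-1])
    if c=='top': np.savez('top0.npz',im=im,d=d)
    if c=='scene': continue
    for l in ['press','punch_top','seed_packet','mallet','mat','feed_jar','small_pot','tape_measure','hinged_tin','tape_roll','scoop']:
        for m in masks_of(l,c)[:3]:
            P=pts(c,m['region'],d)
            if len(P): 
                r=cv2.minAreaRect((P[:,:2]*1000).astype(np.float32))
                print(l,round(m['conf'],2),m['rect'],len(P),'med',np.median(P,0).round(3),'zmax',P[:,2].max().round(3),'rect',np.round(r[0]),np.round(r[1]),round(r[2],1))
E
```

```text
0.0 0.017 [-1.79873954e+02 -1.15618706e-02  2.34795449e+01]
press 0.75 [280.2, 170.0, 62.8, 118.7] 5441 med [0.635 0.057 0.013] zmax 0.163 rect [611.  45.] [167. 351.] 88.9
punch_top 0.6 [304.4, 188.2, 19.7, 13.2] 178 med [0.673 0.045 0.154] zmax 0.163 rect [673.  45.] [39. 38.] 69.9
seed_packet 0.77 [305.9, 237.2, 29.8, 39.0] 1139 med [0.527 0.023 0.02 ] zmax 0.031 rect [527.  23.] [118.  81.] 0.7
mallet 0.86 [200.8, 237.8, 48.9, 59.1] 631 med [0.514 0.312 0.055] zmax 0.088 rect [478. 291.] [190.  49.] 36.6
mat 0.55 [398.1, 236.2, 94.6, 42.5] 2479 med [ 0.524 -0.34   0.008] zmax 0.105 rect [ 541. -348.] [230. 305.] 40.5
small_pot 0.58 [471.0, 235.9, 28.2, 28.9] 579 med [ 0.549 -0.434  0.061] zmax 0.078 rect [ 549. -433.] [65. 68.] 15.2
small_pot 0.4 [372.1, 164.9, 44.3, 20.5] 461 med [ 0.759 -0.157  0.034] zmax 0.049 rect [ 767. -183.] [ 61. 130.] 7.6
tape_measure 0.57 [251.0, 177.0, 28.9, 26.4] 525 med [0.714 0.187 0.028] zmax 0.039 rect [782. 214.] [222.  73.] 21.2
tape_measure 0.24 [280.7, 171.9, 59.9, 118.0] 5689 med [0.632 0.056 0.013] zmax 0.163 rect [695.  59.] [259. 521.] 88.9
hinged_tin 0.67 [304.7, 238.2, 30.7, 42.6] 1187 med [0.526 0.023 0.02 ] zmax 0.031 rect [526.  23.] [119.  87.] 0.4
hinged_tin 0.58 [423.6, 182.3, 38.9, 24.0] 829 med [ 0.703 -0.332  0.027] zmax 0.038 rect [ 831. -382.] [111. 366.] 69.6
tape_roll 0.44 [279.4, 299.6, 25.7, 20.0] 220 med [0.372 0.1   0.016] zmax 0.029 rect [402. 125.] [142.  63.] 37.0
```

```bash
python3 - <<'E'
import cv2
a=cv2.imread('pics/top0.png')[150:330,180:520]
cv2.imwrite('pics/topc.png',cv2.resize(a,None,fx=2.35,fy=2.35,interpolation=cv2.INTER_CUBIC))
E
```

```text
(no output)
```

View pics/topc.png

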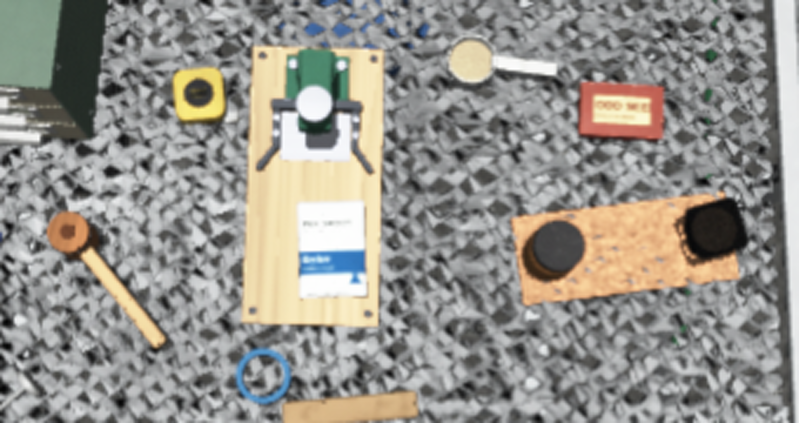

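View pics/scene0.png

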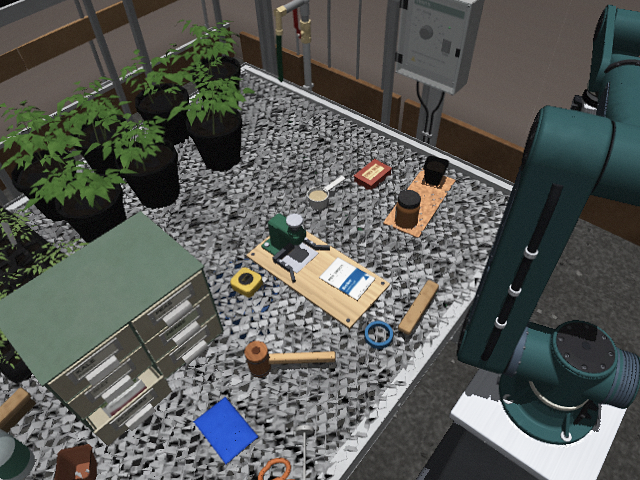

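The top picture shows the board at crop (245–385, 45–325) and the packet at (332, 250), right of the axis. The mallet head is at (70, 232), with its handle pointing to the lower right. The jar is at (555, 248) and the pot at (715, 228) on the mat. A loose wooden bar lies in front of the board at (350, 407). The scene picture agrees, and the blue look-alike lies far to the left.

```bash
cat >> h.py <<'E'
def rect(P):
    r=cv2.minAreaRect((P[:,:2]*1000).astype(np.float32)); return np.round(r[0],1),np.round(r[1],1),round(r[2],1)
def band(P,a,b): return P[(P[:,2]>a)&(P[:,2]<b)]
def delta(goal,yaw,s=None):
    "goal TCP (m), yaw deg, tool down: shift in tool axes mm (from present measured pose) and turn"
    from scipy.spatial.transform import Rotation as R
    s=s or sense(); p=np.array(s['tool_pos']); A=R.from_euler('xyz',s['tool_rot'],degrees=True)
    B=R.from_euler('xyz',[180,0,yaw],degrees=True)
    return (A.inv().apply(np.array(goal)-p)*1000).round(1),np.degrees((A.inv()*B).as_rotvec()).round(1)
E
python3 - <<'E'
from h import *
z=np.load('top0.npz');im,d=z['im'],z['d']
capture('top')
A=pts('top',np.ones((480,640),bool),d)
B=A[(abs(A[:,0]-.611)<.25)&(abs(A[:,1]-.045)<.13)]
b=band(B,.008,.0165); 
b=b[(abs(b[:,0]-.611)<.2)&(abs(b[:,1]-.045)<.1)]
print('board',rect(b))
p=band(B,.145,.17);print('punch',p.mean(0),rect(p))
f=band(B,.11,.13);print('arm',f.mean(0),rect(f))
m=A[(abs(A[:,0]-.48)<.12)&(abs(A[:,1]-.29)<.1)]
hd=band(m,.07,.1);print('head',hd.mean(0),rect(hd))
h=band(m,.04,.062);h=h[np.hypot(*(h[:,:2]-hd.mean(0)[:2]).T)>.035];print('handle',h.mean(0),rect(h))
c=h.mean(0)-hd.mean(0);print('yaw',np.degrees(np.arctan2(-c[1],-c[0])))
q=A[(abs(A[:,0]-.54)<.1)&(abs(A[:,1]+.34)<.15)]
for n,a,e in(('jar',.09,.12),('pot',.064,.08)):
    k=band(q,a,e); k=k[(k[:,1]<-.38) if n=='pot' else (k[:,1]>-.34)];print(n,k.mean(0),rect(k))
im2=im.astype(int);cork=(im2[...,0]>im2[...,2]+50)
P=pts('top',cork,d);P=band(P,.004,.014);P=P[(abs(P[:,0]-.54)<.12)&(abs(P[:,1]+.34)<.18)];print('cork',rect(P))
s=sense()
print(delta([.44,.0,.26],-1,s),s['tool_pos'])
E
```

```text
board (array([611. ,  44.8]), array([398.2, 199.9]), 0.1)
punch [0.67309764 0.04431336 0.15420587] (array([672.5,  44.5]), array([40.1, 39.4]), 74.3)
arm [0.71247094 0.04294708 0.11489614] (array([702.8,  45.1]), array([44. , 97.1]), 87.0)
head [0.53488001 0.33358421 0.079396  ] (array([535.5, 333.8]), array([46.8, 48.5]), 39.0)
handle [0.45684823 0.26770764 0.05012051] (array([410.6, 321.3]), array([134.4, 161.5]), 40.8)
yaw 40.17197558355462
jar [ 0.52069281 -0.24031013  0.10177526] (array([ 520.8, -241.4]), array([61.3, 58.8]), 89.7)
pot [ 0.55009529 -0.43636774  0.06931894] (array([ 548.5, -432.8]), array([65.2, 67.6]), 15.2)
cork (array([ 534.3, -338.5]), array([110.9, 271.1]), 7.4)
(array([ 403.6, -374.7,  -37.5]), array([ 0. , -0. , 24.5])) [ 0.21917193 -0.50449221  0.22254824]
```

Call:
carry_out:
  translation:
    - [0,0,0]
    - [0,0,0]
    - [0,0,0]
    - [16.6,-37.7,-2.7]
    - [16.6,-37.7,-2.7]
    - [16.6,-37.7,-2.7]
    - [16.6,-37.7,-2.7]
    - [16.6,-37.7,-2.7]
    - [16.6,-37.7,-2.7]
    - [16.6,-37.7,-2.7]
    - [16.6,-37.7,-2.7]
    - [16.6,-37.7,-2.7]
    - [16.6,-37.7,-2.7]
    - [16.6,-37.7,-2.7]
    - [16.6,-37.7,-2.7]
    - [16.6,-37.7,-2.7]
    - [16.6,-37.7,-2.7]
    - [0,0,0]
  turn:
    - [0,0,8.2]
    - [0,0,8.2]
    - [0,0,8.2]
    - [0,0,0]
    - [0,0,0]
    - [0,0,0]
    - [0,0,0]
    - [0,0,0]
    - [0,0,0]
    - [0,0,0]
    - [0,0,0]
    - [0,0,0]
    - [0,0,0]
    - [0,0,0]
    - [0,0,0]
    - [0,0,0]
    - [0,0,0]
    - [0,0,0]
  claw: [94,94,94,94,94,94,94,94,94,94,94,94,94,94,94,94,94,94]
  grip_force: 5

```text
clock: 2.95
tool_pos: [0.4623, 0.0206, 0.2603]
tool_rot: [-180.0, -0.0, -0.9]
ft_force: [-0.8, -1.0, 0.0]
width: 0.0941
finger_force: 0.0
```

```bash
cat > w.py <<'E'
from h import *
import sys
s=sense();i=camera_info('wrist');im,d=capture('wrist');cv2.imwrite(f'pics/{sys.argv[1]}.png',im[:,:,::-1])
print(s['clock'],s['tool_pos'],s['tool_rot'],'cam',-np.array(i['R']).T@np.array(i['t']))
np.savez(sys.argv[1]+'.npz',im=im,d=d,R=i['R'],t=i['t'])
A=pts('wrist',np.ones((480,640),bool),d,i)
for m in masks_of('seed_packet','wrist')[:2]:
    P=pts('wrist',m['region'],d,i);print('packet',m['conf'],m['rect'],rect(P) if len(P) else 0,np.median(P,0))
p=band(A,.145,.17);p=p[np.hypot(p[:,0]-.673,p[:,1]-.0445)<.04]
if len(p):print('punch',p.mean(0),rect(p))
b=band(A,.007,.0165)
wood=(im[...,0].astype(int)>im[...,2].astype(int)+35)
b=band(pts('wrist',wood,d,i),.006,.0165);b=b[(abs(b[:,0]-.611)<.18)&(abs(b[:,1]-.045)<.1)]
if len(b):
    print('board',rect(b))
    for y,f in(('L',np.max),('R',np.min)):
        xs=np.arange(.44,.78,.005);e=[(x,f(b[abs(b[:,0]-x)<.0025,1])) for x in xs if (abs(b[:,0]-x)<.0025).sum()>10]
        if len(e)>8:
            e=np.array(e);k=np.polyfit(*e.T,1);k=np.polyfit(*e[abs(np.polyval(k,e[:,0])-e[:,1])<.003].T,1);print(y,'yaw',np.degrees(k[0]),'y@.673',np.polyval(k,.673),len(e))
E
python3 w.py w1
```

```text
2.95 [0.46232485 0.02058791 0.26026908] [-1.79985194e+02 -6.96474164e-04 -8.74560630e-01] cam [0.53167983 0.0190413  0.42243106]
board (array([557.7,  46. ]), array([167.2, 237.8]), 89.1)
L yaw -0.9802971808487174 y@.673 0.12662531849740338 48
R yaw -1.4101013664662239 y@.673 -0.03890972849912086 48
```

View pics/w1.png

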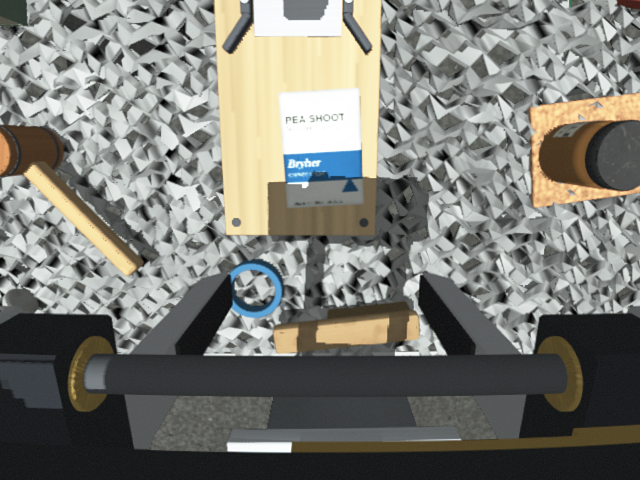

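The wrist picture shows the packet at (320, 148), turned about +2° to the board, and the punch mouth at the top near (297, 40). The board's heading is about −1.2°, with the axis at y ≈ 0.044 under the punch. I'll descend around the packet's rear end.

Call:
carry_out:
  translation:
    - [5,-0.4,30]
    - [6,-0.4,45]
    - [6,-0.5,45]
    - [4.7,-0.4,45]
    - [0,0,30]
    - [0,0,20]
    - [0,0,8]
    - [0,0,4]
    - [0,0,2.3]
    - [0,0,0]
  turn:
    - [0,0,0.3]
    - [0,0,0]
    - [0,0,0]
    - [0,0,0]
    - [0,0,0]
    - [0,0,0]
    - [0,0,0]
    - [0,0,0]
    - [0,0,0]
    - [0,0,0]
  claw: [94,94,94,94,94,94,94,94,94,94]

```text
clock: 4.3
tool_pos: [0.484, 0.0197, 0.0317]
tool_rot: [180.0, -0.1, -1.4]
ft_force: [-0.5, 0.1, 0.1]
width: 0.0941
finger_force: 0.0
```

```bash
python3 w.py w2
```

```text
4.3 [0.48402631 0.01972445 0.03165999] [ 1.79989094e+02 -7.68618822e-02 -1.42492141e+00] cam [0.55315986 0.01757741 0.19391306]
packet 0.93 [208.8, 60.1, 197.4, 260.3] (array([529.3,  22.9]), array([123.4,  85.4]), 2.4) [0.53697047 0.02257343 0.02082465]
packet 0.23 [78.1, 0.0, 367.6, 358.3] (array([383. , 318.5]), array([233.8, 848. ]), 29.0) [0.56075334 0.07331805 0.01188267]
board (array([533.3,  47.4]), array([166.3, 174.8]), 88.5)
L yaw -1.107838115793059 y@.673 0.12698778498997904 36
R yaw -4.4244478803034974 y@.673 -0.043073957977618524 36
```

View pics/w2.png

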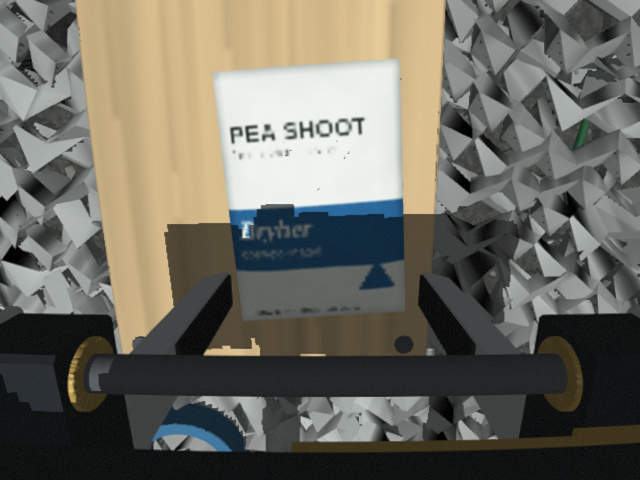

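The fingers straddle the packet: it spans columns 215–405 with its rear edge at row 318, and it is turned about 3.5° to the tool. I'll close gently to square it up.

Call:
carry_out:
  translation:
    - [0,0,0.5]
    - [0,0,0]
    - [0,0,0]
    - [0,0,0]
    - [0,0,0]
    - [0,0,0]
  turn:
    - [0,0,-0.2]
    - [0,0,0]
    - [0,0,0]
    - [0,0,0]
    - [0,0,0]
    - [0,0,0]
  claw: [88,84,80,76,76,76]
  grip_force: 4

```text
clock: 5.15
tool_pos: [0.4836, 0.0199, 0.0305]
tool_rot: [-180.0, -0.0, -1.2]
ft_force: [-0.9, 0.6, 0.8]
width: 0.0821
finger_force: 4.0
```

```bash
python3 w.py w3; python3 - <<'E'
from h import *
im,d=capture('top')
for m in masks_of('seed_packet','top')[:1]: 
    P=pts('top',m['region'],d);print(rect(P),P[:,2].max())
E
```

```text
5.15 [0.48358689 0.01992334 0.03054558] [-1.79996608e+02 -7.75971694e-03 -1.21741821e+00] cam [0.55291648 0.01798314 0.19269326]
packet 0.63 [209.8, 55.9, 199.8, 264.6] (array([529.5,  22. ]), array([123.5,  85.6]), 3.4) [0.53747464 0.02190761 0.02083962]
board (array([533.1,  47. ]), array([166.4, 174.4]), 88.8)
L yaw -0.9793930294361715 y@.673 0.12728267731090803 36
R yaw -1.7851911214966605 y@.673 -0.03950766289061334 36
(array([492.5, 482.7]), array([ 81.8, 117.4]), 83.0) 0.02036331296478915w.py:19: RankWarning: Polyfit may be poorly conditioned
  e=np.array(e);k=np.polyfit(*e.T,1);k=np.polyfit(*e[abs(np.polyval(k,e[:,0])-e[:,1])<.003].T,1);print(y,'yaw',np.degrees(k[0]),'y@.673',np.polyval(k,.673),len(e))
```

```bash
cat > edge.py <<'E'
from h import *
import sys
# front edge of packet: white vs wood in given npz
z=np.load(sys.argv[1]+'.npz');im,d=z['im'].astype(int),z['d'];i=dict(camera_info('wrist'),R=z['R'],t=z['t'])
w=((im.min(2)>150)&(im.max(2)-im.min(2)<30)).astype(np.uint8)
w=cv2.morphologyEx(w,cv2.MORPH_OPEN,np.ones((9,9)))
n,l,st,c=cv2.connectedComponentsWithStats(w)
k=1+np.argmin([np.hypot(*(c[j]-[310,140]))+(1e4 if st[j,4]<5000 else 0) for j in range(1,n)])
m=l==k;print('blob',st[k])
def fit(uv):
    M=np.zeros_like(m);M[uv[:,1],uv[:,0]]=1
    P=pts('wrist',M,np.where(d>0,np.float32(0),0)+1*d.astype(np.float32),i)
    v=cv2.fitLine(P[:,:2].astype(np.float32),cv2.DIST_HUBER,0,.01,.01).ravel();return np.degrees(np.arctan2(v[1],v[0])),P.mean(0).round(4)
x0,y0,ww,h=st[k][:4]
cols=range(x0+25,x0+ww-25);print('front',fit(np.array([(u,np.argmax(m[:,u])+3) for u in cols])))
rows=range(y0+25,y0+h-25)
print('left',fit(np.array([(np.argmax(m[v])+3,v) for v in rows])));print('right',fit(np.array([(639-np.argmax(m[v,::-1])-3,v) for v in rows])))
E
python3 edge.py w2; python3 edge.py w3
```

```text
blob [  213    59   190   150 23538]
front (np.float32(-87.7772), array([0.5877, 0.0241, 0.0177]))
left (np.float32(2.8513536), array([0.5609, 0.0632, 0.0179]))
right (np.float32(2.1836252), array([ 0.5587, -0.0153,  0.0178]))
blob [  214    55   192   154 23908]
front (np.float32(-86.96155), array([0.588 , 0.0238, 0.0178]))
left (np.float32(3.368978), array([0.561 , 0.0629, 0.0178]))
right (np.float32(2.8587818), array([ 0.5594, -0.0158,  0.0177]))
```

Call:
carry_out:
  translation:
    - [0,0,0]
    - [0,0,0]
    - [0.3,-6,0]
    - [0.4,-7,0]
    - [0.4,-7,0]
    - [0.3,-6,0]
    - [0,-2,0]
    - [0,0,0]
  turn:
    - [0,0,2.1]
    - [0,0,2.1]
    - [0,0,0]
    - [0,0,0]
    - [0,0,0]
    - [0,0,0]
    - [0,0,0]
    - [0,0,0]
  claw: [76,76,76,76,76,76,76,76]
  grip_force: 6

```text
clock: 6.35
tool_pos: [0.4877, 0.0481, 0.0306]
tool_rot: [-180.0, -0.0, -5.4]
ft_force: [0.5, 0.1, 1.7]
width: 0.0818
finger_force: 5.9
```

```bash
python3 w.py w4; python3 edge.py w4
```

```text
6.35 [0.48773896 0.04810334 0.03055025] [-1.79960591e+02 -2.06105386e-02 -5.40180088e+00] cam [0.55672048 0.04103475 0.19269253]
packet 0.9 [211.7, 55.8, 197.0, 265.9] (array([533.8,  47.3]), array([ 85.1, 123. ]), 88.4) [0.54165176 0.04626619 0.02084191]
board (array([536.4,  50.2]), array([172.5, 173.2]), 84.6)
L yaw 10.711391580385637 y@.673 0.147589575123153 36
R yaw 5.25481691934473 y@.673 0.1039117997907363 36
blob [  214    56   192   153 24125]
front (np.float32(88.88758), array([0.5922, 0.0445, 0.0177]))
left (np.float32(-0.7318097), array([0.5679, 0.0853, 0.0178]))
right (np.float32(-1.1659486), array([0.5602, 0.007 , 0.0177]))w.py:19: RankWarning: Polyfit may be poorly conditioned
  e=np.array(e);k=np.polyfit(*e.T,1);k=np.polyfit(*e[abs(np.polyval(k,e[:,0])-e[:,1])<.003].T,1);print(y,'yaw',np.degrees(k[0]),'y@.673',np.polyval(k,.673),len(e))
```

Call:
carry_out:
  translation:
    - [5,-0.35,0]
    - [7,-0.5,0]
    - [7,-0.5,0]
    - [7,-0.5,0]
    - [7,-0.5,0]
    - [7,-0.5,0]
    - [7,-0.55,0]
    - [7,-0.55,0]
    - [7,-0.5,0]
    - [7,-0.5,0]
    - [7,-0.5,0]
    - [7,-0.55,0]
    - [7,-0.55,0]
    - [5,-0.35,0]
    - [3,-0.2,0]
    - [0,0,0]
  turn:
    - [0,0,0]
    - [0,0,0]
    - [0,0,0]
    - [0,0,0]
    - [0,0,0]
    - [0,0,0]
    - [0,0,0]
    - [0,0,0]
    - [0,0,0]
    - [0,0,0]
    - [0,0,0]
    - [0,0,0]
    - [0,0,0]
    - [0,0,0]
    - [0,0,0]
    - [0,0,0]
  claw: [76,76,76,76,76,76,76,76,76,76,76,76,76,76,76,76]

```text
clock: 8.45
tool_pos: [0.5854, 0.0455, 0.0305]
tool_rot: [-180.0, -0.1, -5.4]
ft_force: [0.1, 0.6, 2.4]
width: 0.0822
finger_force: 5.9
```

```bash
python3 w.py w5 2>/dev/null
```

```text
8.45 [0.5853651  0.04545422 0.03052832] [-1.79998980e+02 -6.16881355e-02 -5.42435000e+00] cam [0.65423941 0.03849351 0.19272936]
packet 0.96 [218.9, 66.2, 188.5, 254.1] (array([628.4,  44.3]), array([ 85.2, 116.3]), 88.6) [0.62213166 0.04224123 0.02103647]
board (array([600.2,  45.4]), array([167.7, 227.4]), 89.2)
L yaw -12.639767750977649 y@.673 0.09245378997631998 43
R yaw -17.660798493589283 y@.673 -0.027032395297680034 43
```

View pics/w5.png

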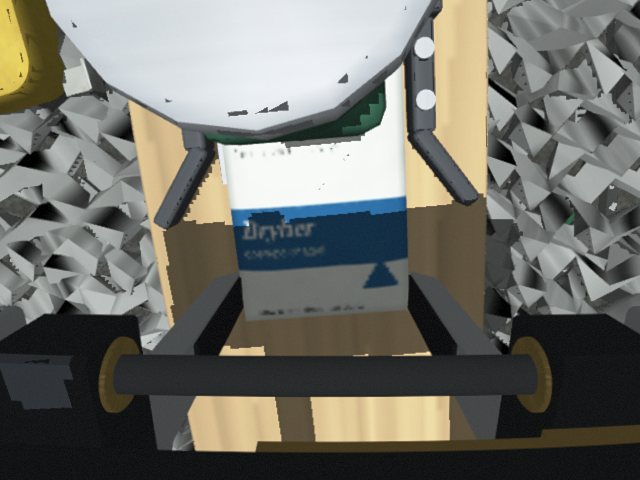

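The packet is between the cheeks, with its rear edge at row 318 and square to the mouth. It has about 7 mm left to go.

Call:
carry_out:
  translation:
    - [2,-0.15,0]
    - [2,-0.15,0]
    - [2,-0.15,0]
    - [2,-0.15,0]
    - [1,-0.1,0]
    - [0,0,0]
  turn:
    - [0,0,0]
    - [0,0,0]
    - [0,0,0]
    - [0,0,0]
    - [0,0,0]
    - [0,0,0]
  claw: [76,76,76,76,76,76]

```text
clock: 9.3
tool_pos: [0.5941, 0.0453, 0.0305]
tool_rot: [180.0, -0.0, -5.4]
ft_force: [-1.1, -0.4, 2.7]
width: 0.0817
finger_force: 5.9
```

```bash
python3 w.py w6 2>/dev/null|head -2; python3 - <<'E'
from h import *
capture('scene')
for n in('w5','w6'):
    z=np.load(n+'.npz');im=z['im'].astype(int)
    c=im[295:345,300:380].mean(2).mean(1);print(n,'rear row',295+np.argmax(-np.diff(c)),c[10:35].round())
E
```

```text
9.3 [0.59405216 0.04531298 0.03047732] [ 1.79995823e+02 -2.10866928e-02 -5.42359254e+00] cam [0.66303819 0.0383478  0.19265289]
packet 0.73 [229.0, 155.1, 182.1, 166.0] (array([618.2,  44.6]), array([85.1, 79.1]), 89.1) [0.61362302 0.03925946 0.02073347]
w5 rear row 306 [103.  99.  92.  87.  87.  90.  92.  93.  91.  88.  84.  81.  78.  77.
  77.  78.  77.  77.  77.  77.  77.  77.  77.  77.  77.]
w6 rear row 306 [111. 107. 101.  95.  94.  96.  99. 101.  99.  96.  92.  88.  85.  83.
  83.  84.  84.  83.  84.  83.  84.  84.  83.  84.  84.]
```

Call:
carry_out:
  translation:
    - [1.5,-0.1,0]
    - [1.5,-0.1,0]
    - [1.5,-0.1,0]
    - [0,0,0]
  turn:
    - [0,0,0]
    - [0,0,0]
    - [0,0,0]
    - [0,0,0]
  claw: [76,76,76,76]

```text
clock: 9.95
tool_pos: [0.5974, 0.0453, 0.0302]
tool_rot: [180.0, 0.1, -5.4]
ft_force: [-5.3, -0.4, 5.2]
width: 0.082
finger_force: 6.0
```

```bash
python3 w.py w7 2>/dev/null|head -2; python3 - <<'E'
from h import *
im6=np.load('w6.npz')['im'];im7=np.load('w7.npz')['im']
a=cv2.cvtColor(im6,cv2.COLOR_RGB2GRAY)[225:325,240:405];b=cv2.cvtColor(im7,cv2.COLOR_RGB2GRAY)
r=cv2.matchTemplate(b,a,cv2.TM_CCOEFF_NORMED);print(cv2.minMaxLoc(r)[1::2])
a=cv2.cvtColor(np.load('w5.npz')['im'],cv2.COLOR_RGB2GRAY)[225:325,240:405]
for q in (im6,im7):
  r=cv2.matchTemplate(cv2.cvtColor(q,cv2.COLOR_RGB2GRAY),a,cv2.TM_CCOEFF_NORMED);print(cv2.minMaxLoc(r)[1::2])
E
```

```text
9.95 [0.59736196 0.04525897 0.03019082] [ 1.79979731e+02  1.49799989e-01 -5.40587141e+00] cam [0.66684784 0.03829631 0.19214944]
packet 0.83 [236.7, 190.9, 172.8, 131.6] (array([612.3,  44.2]), array([59.2, 85. ]), 2.1) [0.60780333 0.03743184 0.02053021]
(0.7062988877296448, (312, 353))
(0.9934203624725342, (240, 225))
(0.7103145718574524, (312, 353))
```

The push-back is now 5 N in −x, so the packet is home. I'll release, back off and rise, then check.

Call:
carry_out:
  translation:
    - [0,0,0]
    - [0,0,0]
    - [0,0,0]
    - [-10,0,-15]
    - [-20,0,-30]
    - [-25,0,-40]
    - [-25,0,-40]
    - [-20,0,-40]
    - [0,0,-40]
    - [0,0,0]
  turn:
    - [0,0,0]
    - [0,0,0]
    - [0,0,0]
    - [0,0,0]
    - [0,0,0]
    - [0,0,0]
    - [0,0,0]
    - [0,0,0]
    - [0,0,0]
    - [0,0,0]
  claw: [85,94,94,94,94,94,94,94,94,94]

```text
clock: 11.3
tool_pos: [0.5001, 0.0548, 0.241]
tool_rot: [-180.0, -0.6, -5.4]
ft_force: [0.7, 0.1, -0.4]
width: 0.0938
finger_force: 0.0
```

```bash
python3 w.py w8 2>/dev/null; python3 - <<'E'
from h import *
im,d=capture('top')
P=None
for m in masks_of('seed_packet','top')[:2]: 
    P=pts('top',m['region'],d);print(m['conf'],m['rect'],rect(P),P[:,2].max())
E
```

```text
11.3 [0.50013419 0.05479456 0.24100284] [-179.95127641   -0.60413504   -5.40834467] cam [0.5674756  0.04784279 0.40388379]
packet 0.58 [272.4, 1.5, 97.6, 137.4] (array([643.8,  43.2]), array([ 84.5, 119.1]), 88.7) [0.63737333 0.04332721 0.0207632 ]
packet 0.25 [295.7, 0.0, 39.0, 7.8] (array([661.4,  47.6]), array([25., 11.]), 72.8) [0.65712887 0.04630711 0.15179802]
punch [0.65711933 0.0462985  0.1518644 ] (array([657.5,  46.4]), array([22.7,  4. ]), 82.8)
board (array([576.4,  46.3]), array([166.3, 280.1]), 89.0)
L yaw -0.9595358878149249 y@.673 0.12694018334078555 56
R yaw -1.6876438946966181 y@.673 -0.038994622076963914 56
0.75 [302.2, 197.9, 27.5, 14.9] (array([685.1,  43.7]), array([79.9, 31.6]), 87.7) 0.028459362341498068
0.58 [144.7, 240.9, 37.6, 48.2] (array([549. , 615.2]), array([379.3, 158.4]), 73.0) 0.019989038736646956
```

View pics/w8.png

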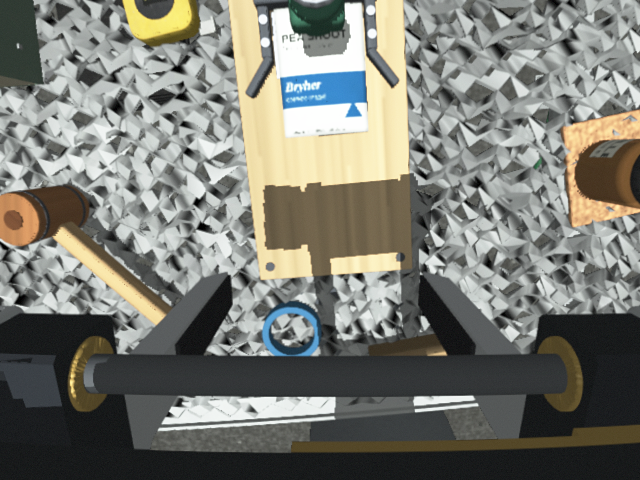

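The packet sits square in the mouth, with its rear edge at row 134, and the bystanders are untouched. Next is the mallet's heading.

```bash
python3 - <<'E'
from h import *
z=np.load('top0.npz')
def hand(im,d,cam,info=None):
    im=im.astype(int);w=(im[...,0]>im[...,2]+35)
    P=band(pts(cam,w,d,info),.035,.062);h=P[(abs(P[:,0]-.47)<.09)&(abs(P[:,1]-.28)<.08)]
    r=np.hypot(h[:,0]-.535,h[:,1]-.3335);h=h[(r>.04)&(r<.18)]
    v=cv2.fitLine(h[:,:2].astype(np.float32),cv2.DIST_HUBER,0,.01,.01).ravel();v[:2]*=np.sign(v[0])
    n=np.array([-v[1],v[0]])
    print(cam,len(h),np.degrees(np.arctan2(v[1],v[0])),'centre',h.mean(0),'head off line',n@(np.array([.535,.3335])-v[2:4]),'z',np.median(h[:,2]),'r',r.max())
hand(z['im'],z['d'],'top')
y=np.load('w8.npz');hand(y['im'],y['d'],'wrist',dict(camera_info('wrist'),R=y['R'],t=y['t']))
print(delta([.4854,.2919,.25],40))
E
```

```text
top 300 40.510616 centre [0.45567512 0.2652564  0.05006874] head off line 0.00035605336710772985 z 0.05020225983364504 r 0.1682364601031357
wrist 2118 40.836445 centre [0.46333765 0.26622    0.04960433] head off line 0.004137871954527081 z 0.050225165395862595 r 0.15574207781504218
(array([ -34.9, -235. ,  -16.2]), array([ -0. ,   0.2, -45.4]))
```

Call:
carry_out:
  translation:
    - [0,0,0]
    - [0,0,0]
    - [0,0,0]
    - [0,0,0]
    - [0,0,0]
    - [17.9,-23.7,0]
    - [17.9,-23.7,0]
    - [17.9,-23.7,0]
    - [17.9,-23.7,0]
    - [17.9,-23.7,0]
    - [17.9,-23.7,0]
    - [17.9,-23.7,0]
    - [17.9,-23.7,0]
    - [0,0,0]
  turn:
    - [0,0,-9.2]
    - [0,0,-9.2]
    - [0,0,-9.2]
    - [0,0,-9.2]
    - [0,0,-9.2]
    - [0,0,0]
    - [0,0,0]
    - [0,0,0]
    - [0,0,0]
    - [0,0,0]
    - [0,0,0]
    - [0,0,0]
    - [0,0,0]
    - [0,0,0]
  claw: [94,94,94,94,94,94,80,70,70,70,70,70,70,70]

```text
clock: 13.25
tool_pos: [0.4832, 0.2929, 0.2329]
tool_rot: [-179.9, 0.2, 40.7]
ft_force: [-0.1, -1.2, 0.4]
width: 0.0703
finger_force: 0.0
```

```bash
cat > mal.py <<'E'
from h import *
import sys
s=sense();i=camera_info('wrist');im,d=capture('wrist');cv2.imwrite(f'pics/{sys.argv[1]}.png',im[:,:,::-1])
w=(im[...,0].astype(int)>im[...,2].astype(int)+30)
A=pts('wrist',np.ones_like(w),d,i)
hd=band(A,.070,.088);hd=hd[np.hypot(hd[:,0]-.535,hd[:,1]-.3335)<.04];print('head',len(hd),hd.mean(0),rect(hd))
h=band(pts('wrist',w,d,i),.042,.06);r=np.hypot(h[:,0]-.535,h[:,1]-.3335);h=h[(r>.035)&(r<.18)]
v=cv2.fitLine(h[:,:2].astype(np.float32),cv2.DIST_HUBER,0,.01,.01).ravel();v[:2]*=np.sign(v[0]);n=np.array([-v[1],v[0]])
yaw=np.degrees(np.arctan2(v[1],v[0]))
c=hd.mean(0)[:2];print('handle',len(h),yaw,rect(h),'head off',n@(c-v[2:4]))
c=c-n*(n@(c-v[2:4]));g=c-.065*v[:2];print('grip',g,s['tool_pos'],s['tool_rot'],delta([*g,.05],yaw,s))
E
python3 mal.py m1
```

```text
head 2958 [0.53828739 0.33408214 0.07976129] (array([538.1, 333.5]), array([49.8, 48.1]), 40.5)
handle 2361 40.37214 (array([460. , 266.8]), array([132.8,  17.4]), 40.0) head off 0.00042428409425852127
grip [0.48904175 0.29165519] [0.48321325 0.29289487 0.232887  ] [-179.93116619    0.24961191   40.7406223 ] (array([  4.4,   5. , 182.9]), array([-0.1,  0.2,  0.4]))
```

View pics/m1.png

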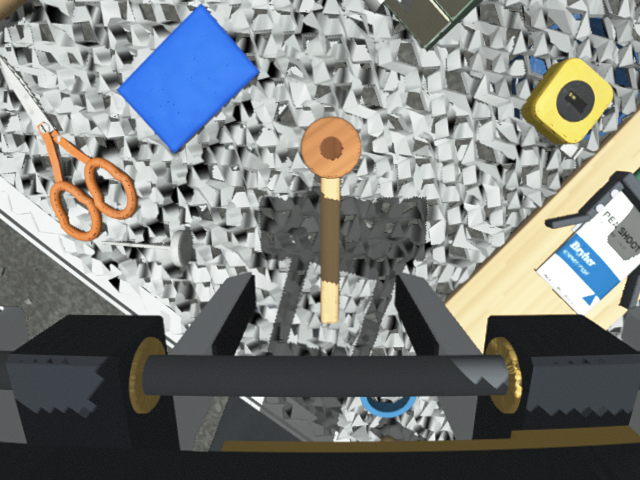

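The mallet head is at (331, 148), with the handle running straight down to (329, 320) between the fingers and about 5 mm right of the tool's centre. I'll descend and grip it.

Call:
carry_out:
  translation:
    - [2.2,2.5,20]
    - [2.2,2.5,40]
    - [0,0,40]
    - [0,0,40]
    - [0,0,30]
    - [0,0,15]
    - [0,0,8.5]
    - [0,0,0]
    - [0,0,0]
    - [0,0,0]
    - [0,0,0]
    - [0,0,0]
    - [0,0,0]
  turn:
    - [0,0.2,-0.3]
    - [0,0,0]
    - [0,0,0]
    - [0,0,0]
    - [0,0,0]
    - [0,0,0]
    - [0,0,0]
    - [0,0,0]
    - [0,0,0]
    - [0,0,0]
    - [0,0,0]
    - [0,0,0]
    - [0,0,0]
  claw: [70,70,70,70,70,70,70,70,50,30,10,10,10]
  grip_force: 50

```text
clock: 14.92
tool_pos: [0.4913, 0.2913, 0.042]
tool_rot: [180.0, -0.2, 40.9]
ft_force: [-0.7, -0.7, 0.2]
width: 0.0232
finger_force: 0.0
```

```bash
python3 mal.py m2;python3 -c "
from h import *
s=sense();print(s['tool_pos'],s['tool_rot'],s['width'],s['finger_force'])"
```

```text
head 17955 [0.53890355 0.33457618 0.07986933] (array([538.2, 334.1]), array([49.6, 49.4]), 41.2)
handle 5608 40.553722 (array([473.2, 278.5]), array([97.8, 17.7]), 40.6) head off 2.5216468401284902e-05
grip [0.48953317 0.29229657] [0.49126246 0.29131322 0.04198862] [179.99538362  -0.19942256  40.88206716] (array([-0.6, -1.9, -8. ]), array([ 0. , -0.2,  0.3]))
[0.49115773 0.29133588 0.04193768] [-179.99319595   -0.18743379   40.88144524] 0.01931951154842413 0.17299917060881853
```

Call:
carry_out:
  translation:
    - [0,-1.5,1.5]
    - [0,0,0]
    - [0,0,0]
    - [0,0,-4]
    - [0,0,-20]
    - [0,0,-40]
    - [0,0,-50]
    - [0,0,-50]
    - [0,0,-20]
    - [0,0,0]
  turn:
    - [0,0,0]
    - [0,0,0]
    - [0,0,0]
    - [0,0,0]
    - [0,0,0]
    - [0,0,0]
    - [0,0,0]
    - [0,0,0]
    - [0,0,0]
    - [0,0,0]
  claw: [10,10,10,10,10,10,10,10,10,10]

```text
clock: 16.23
tool_pos: [0.4903, 0.2925, 0.226]
tool_rot: [180.0, -0.4, 40.9]
ft_force: [0.5, 0.4, -2.2]
width: 0.0178
finger_force: 49.8
```

```bash
cat > hold.py <<'E'
from h import *
import sys
from scipy.spatial.transform import Rotation as R
# mallet in the tool frame while held: head top disc plane + handle
s=sense();i=camera_info('wrist');im,d=capture('wrist');cv2.imwrite(f'pics/{sys.argv[1]}.png',im[:,:,::-1])
w=(im[...,0].astype(int)>im[...,2].astype(int)+30)
A=pts('wrist',w,d,i);T=R.from_euler('xyz',s['tool_rot'],degrees=True)
q=T.inv().apply(A-np.array(s['tool_pos']))
hd=q[(abs(q[:,0]-.066)<.03)&(abs(q[:,1])<.03)&(q[:,2]<-.025)&(q[:,2]>-.055)]
print('head top tool',len(hd),hd.mean(0).round(4),rect(hd))
a=np.linalg.lstsq(np.c_[hd[:,:2],np.ones(len(hd))],hd[:,2],rcond=None)[0];print('tilt deg dz/dx,dz/dy',np.degrees(a[:2]))
print(s['clock'],s['tool_pos'],s['tool_rot'],s['width'],s['ft_force'])
E
python3 hold.py g1
```

```text
head top tool 17822 [ 0.0645 -0.0002 -0.0376] (array([63.6, -0.2]), array([49. , 49.2]), 7.3)
tilt deg dz/dx,dz/dy [ 0.36538101 -0.02063103]
16.225 [0.49034159 0.29252252 0.22599438] [179.95650681  -0.37700033  40.89589047] 0.017813159599108255 [ 0.51111178  0.36754413 -2.1566664 ]
```

The mallet is held level: its head axis is 64 mm ahead of the TCP and its lower face 42.4 mm below it. Now I'll carry it over the punch.

Call:
carry_out:
  translation:
    - [0,0,-2]
    - [0,0,-2]
    - [0,0,-2]
    - [0,0,0]
    - [0,0,0]
    - [10,21,0]
    - [15,31,0]
    - [15,31,0]
    - [15,31,0]
    - [15,31,0]
    - [15,31,0]
    - [15,31,0]
    - [10,21,0]
    - [8.7,20,0]
    - [0,0,0]
    - [0,0,0]
  turn:
    - [0,0,8.2]
    - [0,0,8.2]
    - [0,0,8.2]
    - [0,0,8.2]
    - [0,0,8.1]
    - [0,0,0]
    - [0,0,0]
    - [0,0,0]
    - [0,0,0]
    - [0,0,0]
    - [0,0,0]
    - [0,0,0]
    - [0,0,0]
    - [0,0,0]
    - [0,0,0]
    - [0,0,0]
  claw: [10,10,10,10,10,10,10,10,10,10,10,10,10,10,10,10]

```text
clock: 18.27
tool_pos: [0.6081, 0.0448, 0.2301]
tool_rot: [-179.8, -0.1, 0.0]
ft_force: [0.1, 0.5, -2.4]
width: 0.0179
finger_force: 49.8
```

```bash
python3 hold.py g2; python3 -c "
from h import *
print(delta([.609,.0443,.2175],0))"
```

```text
head top tool 17881 [ 0.065  -0.0003 -0.0376] (array([63.9, -0.3]), array([49.3, 49.2]), 0.1)
tilt deg dz/dx,dz/dy [ 0.41887628 -0.00911355]
18.275 [0.60814679 0.04479679 0.23013564] [-1.79825828e+02 -1.24846744e-01  2.55765205e-02] 0.01789583392298432 [ 0.10737579  0.45005538 -2.40866879]
(array([ 0.8,  0.7, 12.8]), array([-0.2, -0.1,  0. ]))
```

Call:
carry_out:
  translation:
    - [0.8,0.5,10]
    - [0,0,24]
    - [0,0,24]
    - [0,0,0]
    - [0,0,-20]
    - [0,0,-30]
    - [0,0,-20]
    - [0,0,0]
  turn:
    - [0,0,0]
    - [0,0,0]
    - [0,0,0]
    - [0,0,0]
    - [0,0,0]
    - [0,0,0]
    - [0,0,0]
    - [0,0,0]
  claw: [10,10,10,10,10,10,10,10]
  grip_force: 60

```text
clock: 19.32
tool_pos: [0.61, 0.0437, 0.2447]
tool_rot: [-179.9, -0.4, 0.0]
ft_force: [-0.7, -0.1, -2.0]
width: 0.0179
finger_force: 60.0
```

```bash
python3 hold.py g3
```

```text
head top tool 18403 [ 0.064   0.0005 -0.04  ] (array([63. ,  0.3]), array([49. , 49.5]), 8.6)
tilt deg dz/dx,dz/dy [-1.32135945 -0.00446781]
19.325 [0.60999208 0.04373774 0.24469781] [-1.79884247e+02 -4.09567974e-01  6.51883664e-03] 0.017946589410061123 [-0.67182147 -0.08265062 -2.00266308]
```

The blow landed, and the mallet pivoted 1.7° in the grip. To be sure of a full stroke I'll strike again and read the force at the bottom.

Call:
carry_out:
  translation:
    - [0,0,12]
    - [0,0,22]
    - [0,0,22]
    - [0,0,21]
    - [0,0,0]
  turn:
    - [0,0,0]
    - [0,0,0]
    - [0,0,0]
    - [0,0,0]
    - [0,0,0]
  claw: [10,10,10,10,10]

```text
clock: 20.0
tool_pos: [0.6071, 0.0437, 0.1637]
tool_rot: [-179.9, 0.2, -0.0]
ft_force: [-5.1, -0.6, 4.1]
width: 0.0175
finger_force: 60.0
```

```bash
python3 hold.py g4; python3 - <<'E'
from h import *
im,d=capture('top')
A=pts('top',np.ones((480,640),bool),d);h=A[(np.hypot(A[:,0]-.673,A[:,1]-.0445)<.018)];print('head top z',np.median(h[:,2]))
E
```

```text
head top tool 19387 [ 0.0583  0.0005 -0.0487] (array([58.6,  0.5]), array([45.2, 49.1]), 0.1)
tilt deg dz/dx,dz/dy [-7.50813381 -0.03405606]
20.0 [0.60712906 0.04367899 0.16371942] [-1.79875681e+02  1.58166368e-01 -1.52254583e-02] 0.017518805034395877 [-5.14333278 -0.5889213   4.13421707]
head top z nan
  return _methods._mean(a, axis=axis, dtype=dtype,
  ret = ret.dtype.type(ret / rcount)
```

The punch is fully down: the mallet's lower edge is at z ≈ 0.130 and still pressing. Now I'll rise and carry it to the mat.

Call:
carry_out:
  translation:
    - [0,0,-15]
    - [0,0,-30]
    - [0,0,-38]
    - [0,0,0]
    - [-12,23,0]
    - [-19,37,0]
    - [-19,37,0]
    - [-19,37,0]
    - [-19,37,0]
    - [-19,37,0]
    - [-19,37,0]
    - [-19,37,0]
    - [-19,37,0]
    - [-14.5,29,0]
    - [-10,20,0]
    - [0,0,0]
  turn:
    - [0,0,0]
    - [0,0,0]
    - [0,0,-4]
    - [0,0,-4]
    - [0,0,0]
    - [0,0,0]
    - [0,0,0]
    - [0,0,0]
    - [0,0,0]
    - [0,0,0]
    - [0,0,0]
    - [0,0,0]
    - [0,0,0]
    - [0,0,0]
    - [0,0,0]
    - [0,0,0]
  claw: [10,10,10,10,10,10,10,10,10,10,10,10,10,10,10,10]

```text
clock: 22.1
tool_pos: [0.4732, -0.3483, 0.2463]
tool_rot: [-179.9, -0.1, 7.9]
ft_force: [0.3, 0.5, -2.7]
width: 0.0175
finger_force: 60.0
```

```bash
python3 hold.py g5; python3 - <<'E'
from h import *
im,d=capture('top')
A=pts('top',np.ones((480,640),bool),d);h=band(A,.1,.2);h=h[(np.hypot(h[:,0]-.673,h[:,1]-.0445)<.015)];print('punch z',np.median(h[:,2]))
for m in masks_of('seed_packet','top')[:1]: print(m['conf'],rect(pts('top',m['region'],d)))
for m in masks_of('tape_measure','top')[:1]: print(m['conf'],np.median(pts('top',m['region'],d),0))
z=np.load('top0.npz')
E
```

```text
head top tool 17668 [ 0.0588  0.0004 -0.0485] (array([58.5,  0.5]), array([45.1, 49.3]), 0.1)
tilt deg dz/dx,dz/dy [-7.30012235 -0.02013416]
22.1 [ 0.47319088 -0.34827239  0.24626474] [-1.79853074e+02 -1.42291213e-01  7.85991752e+00] 0.017542038446894434 [ 0.26633567  0.53248552 -2.7220402 ]
punch z 0.15448025786982217
0.93 (array([493.5, 482.7]), array([ 84.1, 118.2]), 81.6)
0.83 [0.71376514 0.18863556 0.02907008]
```

View pics/g5.png

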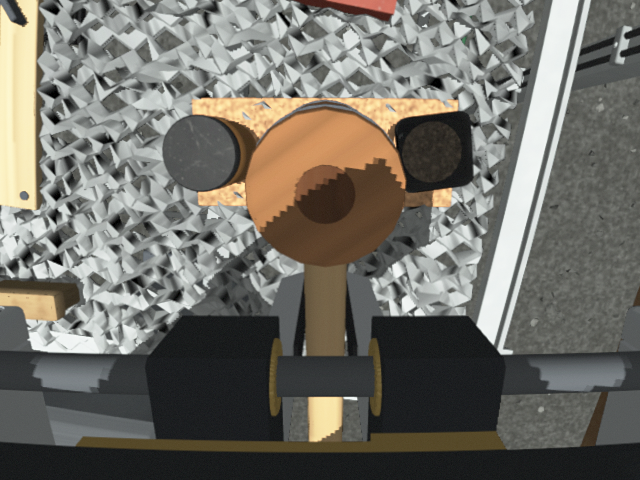

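The punch is back up at z = 0.1545. The mallet head hangs over the mat between the jar at (205, 152) and the pot at (437, 152), tilted about 7°. I'll level it first.

Call:
carry_out:
  translation:
    - [0,0,0]
    - [0,0,0]
    - [0,0,0]
  turn:
    - [0,-3.7,0]
    - [0,-3.7,0]
    - [0,0,0]
  claw: [10,10,10]

```text
clock: 22.68
tool_pos: [0.475, -0.3458, 0.2465]
tool_rot: [-179.8, 7.2, 8.2]
ft_force: [0.1, 0.9, -2.2]
width: 0.0176
finger_force: 60.0
```

```bash
python3 hold.py g6; python3 - <<'E'
from h import *
from scipy.spatial.transform import Rotation as R
s=sense();i=camera_info('wrist');im,d=capture('wrist')
w=(im[...,0].astype(int)>im[...,2].astype(int)+30);P=pts('wrist',w,d,i);p=np.array(s['tool_pos'])
T=R.from_euler('xyz',s['tool_rot'],degrees=True)
h=P[(np.hypot(P[:,0]-.535,P[:,1]+.338)<.045)&(P[:,2]>p[2]+.02)&(P[:,2]<p[2]+.055)]
c=h.mean(0);r=rect(h);print('head top world',c,r)
a=np.linalg.lstsq(np.c_[h[:,:2],np.ones(len(h))],h[:,2],rcond=None)[0];print('tilt',np.degrees(a[:2]))
g=np.array([.535-r[0][0]/1000,-.338-r[0][1]/1000,.088-c[2]]);print('world move',g,'tool mm',T.inv().apply(g)*1000)
print(masks_of('mat','wrist')[0]['conf'])
for n in('feed_jar','small_pot'):
    m=masks_of(n,'wrist')[0];Q=pts('wrist',m['region'],d,i);Q=Q[Q[:,2]>np.percentile(Q[:,2],95)-.012];print(n,rect(Q),np.median(Q,0))
E
```

```text
head top tool 16923 [ 0.0588  0.0005 -0.0485] (array([58.6,  0.5]), array([45.2, 48.7]), 0.3)
tilt deg dz/dx,dz/dy [-7.31053198 -0.0660398 ]
22.675 [ 0.47495984 -0.34579576  0.24647065] [-179.8470876     7.20652288    8.17529768] 0.01758485509046312 [ 0.09623965  0.89710508 -2.20341939]
head top world [ 0.53747738 -0.33776429  0.28752646] (array([ 535.7, -337.8]), array([48.6, 49. ]), 78.6)
tilt [0.21301073 0.09504366]
world move [-0.0007     -0.0002     -0.19952646] tool mm [ 24.23424165   0.55603804 198.04981543]
0.81
feed_jar (array([ 525.2, -241.1]), array([58.8, 59.7]), 29.1) [ 0.526362   -0.24207058  0.10226075]
small_pot (array([ 551.8, -434.2]), array([65.6, 65.7]), 15.3) [ 0.5523049  -0.43734753  0.06180422]
```

Call:
carry_out:
  translation:
    - [3.2,0,24.8]
    - [4.9,0.1,39.7]
    - [4.9,0.1,39.7]
    - [4.9,0.1,39.7]
    - [3,0,24.8]
    - [1.5,0,12.4]
    - [0.7,0,6]
    - [0.4,0,3]
    - [0.2,0,2]
    - [0.2,0,1.5]
    - [0,0,0]
  turn:
    - [0,0,0]
    - [0,0,0]
    - [0,0,0]
    - [0,0,0]
    - [0,0,0]
    - [0,0,0]
    - [0,0,0]
    - [0,0,0]
    - [0,0,0]
    - [0,0,0]
    - [0,0,0]
  claw: [10,10,10,10,10,10,10,10,10,10,10]

```text
clock: 24.3
tool_pos: [0.473, -0.3473, 0.0522]
tool_rot: [-179.9, 7.2, 8.0]
ft_force: [0.2, -0.5, -1.8]
width: 0.0177
finger_force: 60.0
```

```bash
cat > pl.py <<'E'
from h import *
s=sense();i=camera_info('wrist');im,d=capture('wrist')
w=(im[...,0].astype(int)>im[...,2].astype(int)+30);P=pts('wrist',w,d,i)
h=P[(np.hypot(P[:,0]-.535,P[:,1]+.338)<.045)&(P[:,2]>.07)]
a=np.linalg.lstsq(np.c_[h[:,:2],np.ones(len(h))],h[:,2],rcond=None)[0]
print(s['clock'],s['tool_pos'],s['ft_force'],'head top',np.median(h,0),rect(h),'tilt',np.degrees(a[:2]))
E
python3 pl.py
```

```text
24.3 [ 0.47304282 -0.3472806   0.05220262] [ 0.20018867 -0.52677217 -1.82443008] head top [ 0.52966183 -0.34012464  0.09330569] (array([ 526.8, -344.3]), array([64.7, 62.3]), 83.0) tilt [-67.39378711 -12.2111239 ]
```

Call:
carry_out:
  translation:
    - [0.3,0,2.5]
    - [0.2,0,1.3]
    - [0.1,0,0.8]
    - [0.1,0,0.6]
    - [0,0,0]
  turn:
    - [0,0,0]
    - [0,0,0]
    - [0,0,0]
    - [0,0,0]
    - [0,0,0]
  claw: [10,10,10,10,10]

```text
clock: 24.98
tool_pos: [0.4729, -0.3473, 0.0473]
tool_rot: [-179.9, 7.2, 8.0]
ft_force: [-2.3, 2.5, 1.9]
width: 0.0177
finger_force: 60.0
```

```bash
python3 pl.py
```

```text
24.975 [ 0.4729113  -0.34725882  0.04727486] [-2.27495071  2.5095257   1.93876282] head top [ 0.52948491 -0.34002918  0.08848467] (array([ 526.8, -344.1]), array([64.8, 62.1]), 83.2) tilt [-67.03365112 -12.31135752]
```

The mallet is on the mat with light contact. I'll release and rise vertically.

Call:
carry_out:
  translation:
    - [0,0,0]
    - [0,0,0]
    - [0,0,0]
    - [0,0,0]
    - [-1.2,0,-10]
    - [-3.7,0,-30]
    - [-5,0,-40]
    - [-5,0,-40]
    - [-5,0,-40]
    - [-20,0,-40]
    - [0,0,0]
  turn:
    - [0,0,0]
    - [0,0,0]
    - [0,0,0]
    - [0,0,0]
    - [0,0,0]
    - [0,0,0]
    - [0,0,0]
    - [0,0,0]
    - [0,0,0]
    - [0,0,0]
    - [0,0,0]
  claw: [24,34,44,44,44,44,44,44,44,44,44]
  grip_force: 10

```text
clock: 26.4
tool_pos: [0.4596, -0.3509, 0.2562]
tool_rot: [179.6, 6.8, 7.9]
ft_force: [-0.1, 0.3, -0.4]
width: 0.044
finger_force: 0.0
```

```bash
python3 - <<'E'
from h import *
s=sense();i=camera_info('wrist');im,d=capture('wrist');print(s['tool_pos'])
P=pts('wrist',np.ones((480,640),bool),d,i)
h=P[(np.hypot(P[:,0]-.535,P[:,1]+.338)<.045)&(P[:,2]>.08)&(P[:,2]<.1)]
a=np.linalg.lstsq(np.c_[h[:,:2],np.ones(len(h))],h[:,2],rcond=None)[0]
print('head',len(h),h.mean(0),rect(h),np.degrees(a[:2]))
for n in('feed_jar','small_pot'):
    m=masks_of(n,'wrist')[0];Q=pts('wrist',m['region'],d,i);Q=Q[Q[:,2]>np.percentile(Q[:,2],95)-.012];print(n,rect(Q))
t,d=capture('top');z=np.load('top0.npz')
A=pts('top',np.ones((480,640),bool),d)
p=band(A,.14,.17);p=p[np.hypot(p[:,0]-.673,p[:,1]-.0445)<.03];print('punch',p.mean(0))
for m in masks_of('seed_packet','top')[:2]: print(m['conf'],m['rect'],rect(pts('top',m['region'],d)))
a=np.hstack([q[150:330,180:520] for q in (z['im'],t)])
cv2.imwrite('pics/final.png',cv2.resize(np.vstack([q[150:310,180:520] for q in(t,)]),None,fx=2.35,fy=2.35,interpolation=cv2.INTER_CUBIC)[:,:,::-1])
E
```

```text
[ 0.45963821 -0.3509265   0.25615341]
head 2992 [ 0.53548702 -0.33905696  0.08780489] (array([ 535. , -339.3]), array([49.3, 48.4]), 10.8) [-0.00615328  0.0962138 ]
feed_jar (array([ 524.6, -241.4]), array([59.7, 60.3]), 66.8)
small_pot (array([ 552. , -434.5]), array([65.2, 66.1]), 15.3)
punch [0.67314973 0.04433081 0.15425005]
0.82 [301.3, 198.7, 27.0, 43.7] (array([639.9,  44.1]), array([117.6,  81.3]), 0.3)
0.56 [145.5, 243.4, 35.4, 47.8] (array([548.8, 600. ]), array([356.3, 166.9]), 73.0)
```

View pics/final.png

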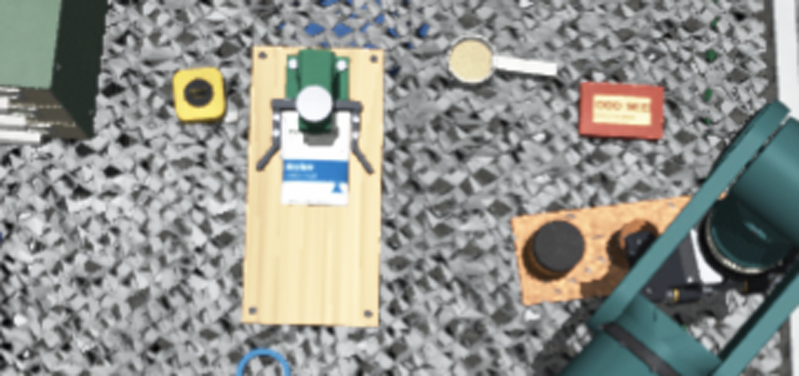

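The final picture shows the packet home at (315, 160) and centred to within 1 mm. The punch is up, the mallet stands upright midway on the mat, and everything else is where it was.

```bash
python3 -c "
from bench import job_done
print(job_done())"
```

```text
the job is handed in; nothing more can be done
None
```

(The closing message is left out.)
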